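# Read out a temperature logger in its press-and-hold cradle

## Task

Lift the temperature logger up and off its hook and stand it upright in the readout cradle, back to the upright fence and left side up against the low side stop. Then press it back and down together, until the case sits firmly against both fence and deck with both pairs of sprung contacts fully pushed in; the cradle has no latch and its springs push the logger out again, so finish while still holding it pressed there. Do not drop the logger, and leave the timer, the bottle and the notebook where they are.

Things in the scene. Friction and masses are not known exactly. Their poses are not given: they have to be found in the camera images.
- logger_centre (a point): Centre of the logger's case: a loose white upright box (0.07 to 0.14 kg), 20 mm thick along its x (front with dark window to back with two brass pads), 40 mm wide along y, 80 mm tall along z (up). +y is its left side seen from the front. It hangs by its wire loop, front away from the stand's rod. Hold it across the 40 mm width, some 20 mm above this centre.
- logger_foot (a point): Centre of the underside of the logger's case, 40 mm below its centre (same axes).
- logger_back (a point): Centre of the back face of the logger's case, 10 mm behind its centre along +x (same axes).
- logger_loop (a point): Middle of the top wire of the logger's rigid steel hanging loop, 60 mm above the case's centre (same axes). The loop stands on the case in its y-z plane: 32 mm wide, 22 mm high, 4 mm wire, opening 24 mm wide and 18 mm high. With the case held by its upper part, hook and rod stay between the fingers and below the gripper's body.
- hook_lip (a point): Top of the hook's upturned lip; axes of the stand. The hook is a level flat bar 8 mm wide, 4 mm thick, pointing along -x, its top 6 mm below this point; the lip is 4 mm thick. The loop's top wire rests on the bar 18 to 32 mm behind the lip. To come off, the logger must rise 6 to 14 mm (10 is best; higher, the case meets the bar) and then move out along -x past the lip.
- hook_stand: Fixed steel stand (its place varies): foot 150 x 90 x 12 mm, 10 mm rod at x = +55 mm ending 150 mm above the desk, with a clamp (top at 148 mm) that carries the hook towards -x. Origin on the desk, near the middle of the foot; z up.
- cradle_seat (a point): Point on the cradle's deck, 24 mm above the desk, where the centre of the logger's underside lies when it is home. Axes: x towards the fence, y towards the side stop, z up; the logger goes in with its own x and y along these. The cradle is a fixed grey housing, 130 x 110 x 20 mm (its place varies), open towards -x, -y and above.
- cradle_deck: The aluminium deck plate of the cradle on which the logger's underside is pressed; top 24 mm above the desk, 60 x 76 mm. (Origin: the cradle's, on the desk below the seat.)
- cradle_fence: Upright aluminium fence: 28 mm wide (narrower than the logger, so fingers on the logger's sides pass beside it), 12 mm thick, 66 mm high above the deck; its flat front face lies 10 mm behind the seat point (+x) and takes the logger's back. Low foot and rib behind it. (Origin: the cradle's, on the desk.)
- cradle_stop: The low aluminium side stop: 36 mm long, 12 mm wide, 18 mm high above the deck; its face lies 20 mm to the +y side of the seat point and takes the logger's left side. (Origin: the cradle's.)
- back_contact (a joint): Sprung pair of brass pins in the fence, 40 mm above the deck, 16 mm apart. Value in m: 0 free (standing out 4 mm from the fence), about 0.004 when the logger's back is flush with the fence. The pair pushes back with about 2 N at first, 3 N when flush.
- deck_contact (a joint): Sprung pair of brass pins in the deck at the seat point, 16 mm apart. Value in m: 0 free (standing out 4 mm above the deck), about 0.004 when the logger's underside is flush with the deck. The pair pushes up with about 2 N at first, 3 N when flush, more than the logger weighs.
- bench_timer: Bystander: small white countdown timer, 37 x 64 x 60 mm, standing on the desk; origin at its underside.
- buffer_bottle: Bystander: round reagent bottle, 56 mm across, 103 mm high; origin at its underside.
- lab_notebook: Bystander: closed notebook lying flat, 105 x 152 x 14 mm; origin at its underside.
Mind the look-alikes: they are no part of the job. Leave any green look-alike of the part that bears cradle_seat alone.

How it is judged:
On the way:
1. The logger is off the hook: its loop is wholly in front of the hook's lip and the case is held up in the air (contact force between logger and hook_stand below 0.05 N and x of logger_loop in the frame of hook_lip below -0.012 m and height (world z) of logger_foot above 0.035 m and contact force between the fingers and logger above 1 N), for 0.2 s.
At the end, for the whole second after the job is handed in: Held by the robot: logger upright (5 deg), squared to the cradle (6 deg), back to the fence, left side within 3 mm of the stop, pressing on fence and on deck with over 1 N each, both contact pairs pushed in over 2.5 mm (contact force between logger and cradle_fence above 1 N and contact force between logger and cradle_deck above 1 N and value of joint each of back_contact, deck_contact above 0.0025 m and x of logger_back in the frame of cradle_seat above 0.007 m and y of logger_foot in the frame of cradle_seat above -0.003 m and angle between logger_centre's own z axis and vertical below 0.08 rad and angle between the x axis of logger_centre and the x axis of cradle_seat, either way round below 0.1 rad and contact force between the fingers and logger above 1 N); the arm keeps its last pose, push and grip.
It fails at once if The logger was dropped or knocked over (height (world z) of logger_centre below 0.05 m or angle between logger_centre's own z axis and vertical above 0.8 rad).
It fails at once if The timer, the bottle or the notebook was disturbed (distance of any of bench_timer, buffer_bottle, lab_notebook from where it was at the start of the episode above 0.02 m).
It also fails if it takes over 53 s, if anything falls off the work surface, if the arm or the gripper's body presses on something with over 40 N, if the wrist force passes 120 N, or if a joint passes its speed limit or range.

## Robot

A 6-joint arm with a two-finger parallel gripper is mounted at the origin on a cart in front of the work surface, level with it; the furniture and walls round the work are solid. World frame = base frame: x ahead of the robot, y to its left, z up, the work surface at z = 0. Lengths are in m, angles in rad, forces in N, time in s.
With the tool pointing down it reaches from about 0.35 to 0.775 m from the base axis. Payload 7.3 kg.
Tool frame: the origin (TCP) lies on the front face of the gripper's body, between the roots of the fingers; the fingertips stand 66 mm ahead of it and the grasp point (between the pads) lies 47 mm ahead of it; z points along the fingers, y is the direction in which the jaws open and shut (so a half turn about z gives the same grasp; the last joint's range is limited). The gripper opens to 92 mm and grips with 3 to 60 N. Pads are 19 mm wide; open, the fingers measure 130 mm over their backs; the gripper's body (75 mm by 190 mm) begins 47 mm behind the grasp point.
Start: joints at [-1.443, 0.342, 1.524, -0, 1.275, -0.146], TCP at [0.142, -0.505, 0.292] pointing down, gripper open.
Joint ranges: [-2.53, 2.53], [-0.77, 2.02], [0.04, 2.7], [-1, 4.14], [0.28, 2.66], [-3.11, 3.11]. Speed limits (rad/s): [2.57, 2.57, 3.14, 3.14, 3.14, 3.14].

## Interface

Orientations are given as [roll, pitch, yaw] about the fixed x, y, z axes, in that order (R = Rz(yaw) Ry(pitch) Rx(roll)).
In Python, from cell import observe, read_camera, hand_in, search_frame, tip_of gives the robot as it stands. The module is installed in compiled form; this text tells all that it offers.
- The arm moves only by the tool apply_moves, never from a script. Its argument "motion" is a list of rows, each an object with "offset": the shift along the tool's x, y, z in mm, a list of three; "rotation": the turn, a rotation vector about the tool's x, y, z in rad, a list of three. In form: [{"offset": [x, y, z], "rotation": [rx, ry, rz]}, ...]. A call has 1 to 12 rows; each row shifts and turns the pose as measured when the row begins, along the tool's axes as they then stand; what a row does not reach is not made up. A row lasts 1/12 s, in which the tool goes at most 41.7 mm and 7.16 degrees, less where a joint would pass 70% of its speed; a pose out of reach is approached as far as the arm can. A call with a gripper value outside its range is refused whole. "grip" is the closure, from 0 (fully open) to 1 (shut), set as the call begins (left out, the last holds). The fingers move at their own pace and stop on an object; "grip_force" is the grip in N (left out, the last holds). Time passes only in rows, so rows that do not move let the fingers close. It gives the time, the measured TCP pose, the force and the opening at its end, in the units of the state.
- observe(): the state, without advancing time (a new reading comes with each control period).
- read_camera(name): name is "side" or "top" or "wrist"; returns a dict with "img" (384x512x3 uint8, red, green, blue), "camera_matrix" (3x3 intrinsics, pixels), "R" (3x3) and "t" (3): a world point X has camera coordinates R X + t; the wrist camera has in their place "tool_from_camera" (4x4, takes a point from camera to tool coordinates, whose origin is the TCP and whose axes are the flange's). Camera axes: x right, y down, z forward; pixel columns grow to the right and rows downward; lengths in m; the calibration is good to about 2 mm. A picture is of the moment at which its call begins: read the wrist's pose just before it. There is no depth.
- hand_in(): hands the job in, once; it reports no verdict.
Trained networks look in a picture, given as the dict that the camera call returned (one of the last four; its "shot" number tells which), for a name from the list of things; names that differ only in an ending like _2 or _b are one class to them, and where a whole thing is asked for, a point or a joint stands for the part that bears it (a point fixed in the world has none). Each returns a list of dicts, best first, with "score" (0 to 1); they miss things now and then, are a little off and sometimes report something else, mostly with a low value. They report only what shows in the picture. A call takes as long as a camera call. They do not tell look-alikes from the thing itself.
- search_frame(query, picture): "location" ([x, y, z] in m, in world coordinates, good to about 4 mm: the middle of the surface that is visible of it).
- tip_of(query, picture): "location" ([x, y, z] in m, in world coordinates, good to about 4 mm: a listed point, or the origin of a listed thing).
The state is a dict: "time": time; "qpos": joint angles; "qvel": joint speeds; "joint_efforts": joint torques, N m; "tool_pos": TCP position; "tool_rot": TCP orientation; "contact_force": force on the tool from outside, world axes, zero at the start; "torque": the same for the moment, N m; "opening": finger opening in m.
Only numpy, scipy, OpenCV 4.12 (cv2) and the standard library are available. Lean on these libraries where they do the work, as an engineer would, in place of code of your own. Each camera call takes 0.05 s, during which the arm holds its last target.

## Working session

There is one attempt and no reset: what is moved stays moved. The work goes in short steps, Python scripts to look and compute and a tool call to move; the robot and the scene stay as the last step left them, time stands still between calls to the robot, and variables do not carry over. Pictures are saved under pics/ and viewed, and the job is handed in when it is done.

Besides the shell and the picture viewer there is one more tool, called by a JSON object that holds its "fn" and its "kwargs". apply_moves: Moves the arm, as the interface text tells. Its arguments: {"type":"object","properties":{"motion":{"type":"array"},"grip":{"type":"number"},"grip_force":{"type":"number"}},"required":["motion"]}

```bash
mkdir -p pics; cat > h.py <<'E'
from cell import *
import numpy as np, cv2
def save(p,n): cv2.imwrite('pics/'+n+'.png',p['img'][:,:,::-1])
def proj(p,X):
    c=p['R']@np.array(X)+p['t'];u=p['camera_matrix']@c;return u[:2]/u[2]
E
python3 - <<'E'
from h import *
print(observe())
for n in ['side','top']:
    p=read_camera(n);save(p,n+'0')
    print(n, p['R'].round(3).tolist(),p['t'].round(3).tolist(),p['camera_matrix'].tolist())
    for q in ['logger_centre','logger_foot','logger_back','logger_loop','hook_lip','hook_stand','cradle_seat','bench_timer','buffer_bottle','lab_notebook']:
        r=tip_of(q,p)
        print(q,[(round(d['score'],2),np.round(d['location'],4).tolist(),proj(p,d['location']).round().tolist()) for d in r])
E
```

```text
{'time': 0.0, 'qpos': array([-1.44300196e+00,  3.42726773e-01,  1.52502948e+00, -1.04614763e-05,
        1.27541077e+00, -1.46025701e-01]), 'qvel': array([-0.00012724,  0.00107252, -0.00023942, -0.00026411,  0.00043336,
        0.00055094]), 'joint_efforts': array([ 1.17280113e-03, -4.31239522e+01, -2.44218636e+01,  7.18871481e-02,
        5.60763048e-02, -1.26902819e-04]), 'tool_pos': array([ 0.14193118, -0.50512307,  0.29153844]), 'tool_rot': array([-3.14003359e+00, -2.19184239e-04,  2.73822949e-01]), 'contact_force': array([-0.18790807,  0.05436227, -0.17332325]), 'torque': array([-0.03007902,  0.00440086,  0.04769026]), 'opening': 0.09190733871065905}
side [[0.982, -0.191, -0.013], [-0.13, -0.613, -0.78], [0.141, 0.767, -0.626]] [-0.587, 0.099, 1.608] [[499.7934543542941, 0.0, 255.55405198081755], [0.0, 499.7934543542941, 180.3371041450188], [0.0, 0.0, 1.0]]
logger_centre [(0.77, [0.5191, -0.1848, 0.0825], [241.0, 207.0])]
logger_foot [(0.68, [0.5296, -0.1823, 0.0903], [244.0, 204.0]), (0.51, [0.5212, -0.1803, 0.047], [242.0, 215.0])]
logger_back [(0.8, [0.5277, -0.1815, 0.0872],
[... 1215 characters left out ...]
k [(0.66, [0.659, 0.0688, -0.0028], [199.0, 161.0]), (0.46, [0.5271, -0.1825, 0.0866], [283.0, 201.0])]
logger_loop [(0.41, [0.5193, -0.1833, 0.1422], [284.0, 203.0])]
hook_lip [(0.94, [0.4933, -0.1967, 0.1508], [290.0, 212.0])]
hook_stand [(0.71, [0.5203, -0.1791, -0.0005], [280.0, 206.0])]
cradle_seat [(0.94, [0.4532, 0.0174, 0.0205], [214.0, 229.0]), (0.62, [0.4935, 0.2064, 0.024], [150.0, 215.0])]
bench_timer [(0.71, [0.6556, -0.055, 0.0016], [239.0, 162.0]), (0.39, [0.5213, -0.1835, 0.1413], [284.0, 202.0]), (0.35, [0.6578, 0.0714, -0.0004], [198.0, 162.0])]
buffer_bottle [(0.67, [0.6581, 0.0705, -0.0018], [198.0, 161.0])]
lab_notebook [(0.92, [0.5174, -0.4971, 0.0004], [386.0, 206.0])]
```

```bash
python3 - <<'E'
import cv2
s=cv2.imread('pics/side0.png');t=cv2.imread('pics/top0.png')
cv2.imwrite('pics/s1.png',cv2.resize(s[110:310,170:330],(640,800))[:600] if 0 else cv2.resize(s[125:245,180:340],(800,600),interpolation=cv2.INTER_CUBIC))
cv2.imwrite('pics/t1.png',cv2.resize(t[140:290,120:320],(800,600),interpolation=cv2.INTER_CUBIC))
E
```

```text
(no output)
```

View pics/side0.png

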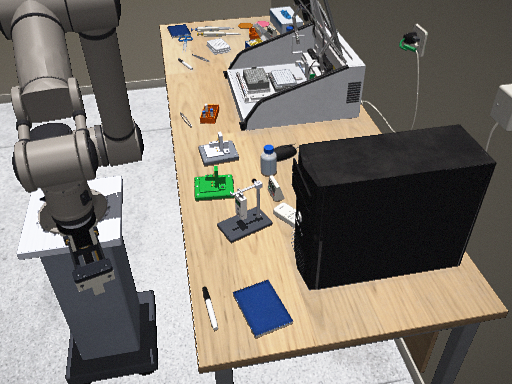

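View pics/s1.png

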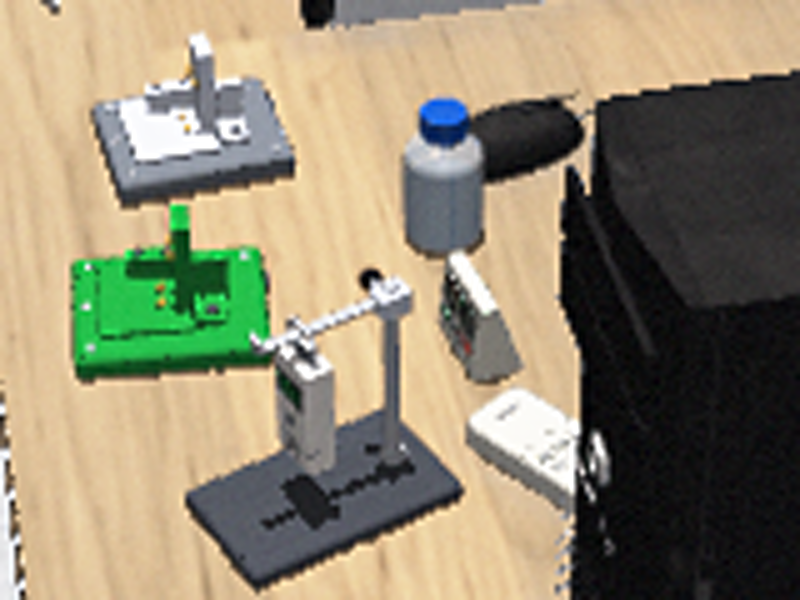

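View pics/t1.png

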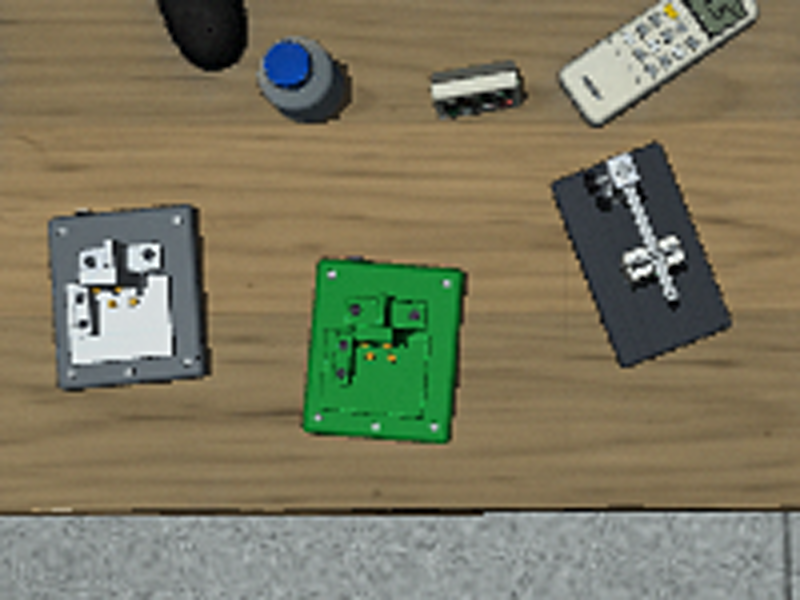

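```bash
python3 - <<'E'
from h import *
def back(p,uv,z):
    K=p['camera_matrix'];d=p['R'].T@np.linalg.inv(K)@np.array([uv[0],uv[1],1.]);o=-p['R'].T@p['t']
    return o+d*(z-o[2])/d[2]
p=read_camera('top')
img=p['img'].astype(int);
def rect(mask,z,near):
    m=(mask*255).astype(np.uint8);m=cv2.morphologyEx(m,cv2.MORPH_CLOSE,np.ones((7,7)));m=cv2.morphologyEx(m,cv2.MORPH_OPEN,np.ones((3,3)))
    n,l,s,c=cv2.connectedComponentsWithStats(m);uv=proj(p,near).astype(int);k=l[uv[1],uv[0]]
    ys,xs=np.where(l==k);pts=np.array([back(p,(x,y),z)[:2] for x,y in zip(xs,ys)])
    r=cv2.minAreaRect((pts*1000).astype(np.float32));print(k,s[k],r)
    cv2.imwrite('pics/m_%d.png'%uv[0],(l==k).astype(np.uint8)*255)
sat=img.max(2)-img.min(2);mx=img.max(2);b_r=img[:,:,2]-img[:,:,0]
print(img[215,160],img[225,135],img[215,170],img[190,270],img[220,290])
rect((b_r>-8),0.02,[.494,.206,.024])
rect((b_r>-5),0.012,[.5235,-.179,.012])
for n,uv in dict(rod=(120+622/4,140+165/4),lip=(120+672/4,140+297/4),l1=(120+632/4,140+265/4),l2=(120+672/4,140+247/4)).items():
    print(n,back(p,uv,.149).round(4))
E
```

```text
[218 225 225] [ 95 105 110] [19 17 17] [15 17 18] [55 60 65]
11 [ 132  191   40   47 1614] ((498.2154846191406, 204.8340301513672), (130.50802612304688, 110.36556243896484), 5.173232078552246)
10 [ 259  176   43   55 1465] ((527.9291381835938, -176.30552673339844), (148.7786407470703, 89.20668029785156), 20.881235122680664)
rod [ 0.5769 -0.1605  0.149 ]
lip [ 0.4884 -0.1927  0.149 ]
l1 [ 0.5098 -0.1664  0.149 ]
l2 [ 0.5217 -0.1932  0.149 ]
```

{"fn": "apply_moves", "kwargs": {"motion": [{"offset":[37,-17,0],"rotation":[0,0,0]},{"offset":[37,-17,0],"rotation":[0,0,0]},{"offset":[37,-17,0],"rotation":[0,0,0]},{"offset":[37,-17,0],"rotation":[0,0,0]},{"offset":[37,-17,0],"rotation":[0,0,0]},{"offset":[37,-17,0],"rotation":[0,0,0]},{"offset":[37,-17,0],"rotation":[0,0,0]},{"offset":[37,-17,0],"rotation":[0,0,0]},{"offset":[37,-17,0],"rotation":[0,0,0]},{"offset":[37,-17,0],"rotation":[0,0,0]},{"offset":[37,-17,0],"rotation":[0,0,-0.05]},{"offset":[37,-17,0],"rotation":[0,0,-0.05]}]}}

```text
time: 2.15
tool_pos: [0.5189, -0.1858, 0.2916]
tool_rot: [3.135, 0.001, 0.361]
contact_force: [-0.1, -0.6, -0.6]
opening: 0.0916
```

```bash
cat >> h.py <<'E'
from scipy.spatial.transform import Rotation as Ro
def to(target,yaw,steps=1):
    o=observe();R=Ro.from_euler('xyz',o['tool_rot']);Rt=Ro.from_euler('xyz',[np.pi,0,yaw])
    d=R.inv().apply(np.array(target)-o['tool_pos'])*1000
    print('t',round(o['time'],2),'pos',o['tool_pos'].round(4),'rot',o['tool_rot'].round(3),'F',o['contact_force'].round(1),'open',round(o['opening'],4))
    print('offset mm',d.round(1),'norm',np.linalg.norm(d).round(1),'rotvec',(R.inv()*Rt).as_rotvec().round(3))
E
python3 -c "
from h import *
to([.518,-.182,.292],.364)"
```

```text
t 2.15 pos [ 0.5189 -0.1858  0.2916] rot [3.135e+00 1.000e-03 3.610e-01] F [-0.1 -0.6 -0.6] open 0.0916
offset mm [ 0.5 -3.9 -0.4] norm 4.0 rotvec [ 0.006  0.001 -0.003]
```

```bash
python3 - <<'E'
from h import *
o=observe();p=read_camera('wrist');save(p,'w1')
T=p['tool_from_camera'];print(T.round(3).tolist())
for q in ['logger_centre','logger_loop','hook_lip','hook_stand','logger_back','logger_foot']:
    print(q,[(round(d['score'],2),np.round(d['location'],4).tolist()) for d in tip_of(q,p)])
E
```

```text
[[-0.0, -0.954, -0.3, 0.082], [1.0, -0.0, 0.0, 0.001], [-0.0, -0.3, 0.954, -0.093], [0.0, 0.0, 0.0, 1.0]]
logger_centre [(0.87, [0.5165, -0.1864, 0.0876])]
logger_loop [(0.88, [0.5187, -0.1883, 0.142])]
hook_lip [(0.88, [0.4879, -0.1971, 0.1528])]
hook_stand [(0.62, [0.5261, -0.1799, 0.0035])]
logger_back [(0.95, [0.5281, -0.1773, 0.0884])]
logger_foot [(0.85, [0.5238, -0.1846, 0.0444])]
```

View pics/w1.png

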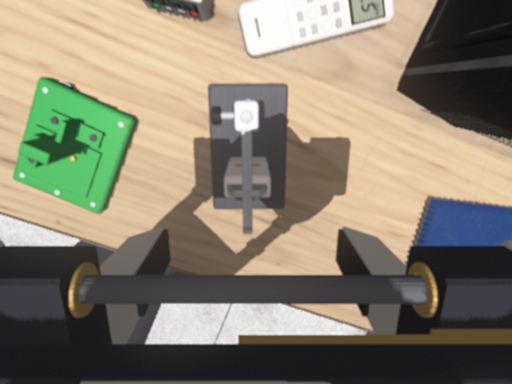

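```bash
cat >> h.py <<'E'
def wproj(p,o,X):
    T=p['tool_from_camera'];R=Ro.from_euler('xyz',o['tool_rot'])
    t=R.inv().apply(np.atleast_2d(X)-o['tool_pos']); c=(t-T[:3,3])@T[:3,:3]
    u=c@p['camera_matrix'].T;return u[:,:2]/u[:,2:]
def boxp(c,yaw,pts): # local pts -> world
    return np.array(c)+Ro.from_euler('z',yaw).apply(np.array(pts,float))
def drawbox(im,p,o,c,yaw,lo,hi,col,crop,s):
    P=[[x,y,z] for x in(lo[0],hi[0]) for y in(lo[1],hi[1]) for z in(lo[2],hi[2])]
    u=wproj(p,o,boxp(c,yaw,P)) if o is not None else np.array([proj(p,q) for q in boxp(c,yaw,P)])
    u=((u-np.array(crop[:2])+.5)*s).astype(int)
    for a in range(8):
        for b in (1,2,4):
            if not a&b: cv2.line(im,tuple(map(int,u[a])),tuple(map(int,u[a|b])),col,1,cv2.LINE_AA)
E
cat > ov.py <<'E'
from h import *
import sys
c=np.array([float(v) for v in sys.argv[1:4]]);yaw=float(sys.argv[4])
ims=[]
for n,crop in (('wrist',(190,70,100,180)),('top',(255,175,50,60)),('side',(210,175,70,70))):
    o=observe();p=read_camera(n);s=600/180 if n=='wrist' else 5
    x,y,w,h=crop
    im=cv2.resize(p['img'][y:y+h,x:x+w,::-1],None,fx=s,fy=s,interpolation=cv2.INTER_CUBIC)
    oo=o if n=='wrist' else None
    drawbox(im,p,oo,c,yaw,[-.01,-.02,-.04],[.01,.02,.04],(0,0,255),crop,s)
    drawbox(im,p,oo,c,yaw,[-.002,-.016,.04],[.002,.016,.062],(0,255,255),crop,s)
    lip=c+boxp([0,0,0],yaw,[[-.025,0,.064]])[0]
    drawbox(im,p,oo,lip,yaw,[-.00,-.004,-.01],[.09,.004,-.006],(255,0,255),crop,s)
    ims.append(im)
H=max(i.shape[0] for i in ims)
a=np.hstack([np.pad(i,((0,H-i.shape[0]),(0,0),(0,0))) for i in ims]);
a=cv2.resize(a,None,fx=min(1,800/a.shape[1]),fy=min(1,800/a.shape[1]))
cv2.imwrite('pics/%s.png'%sys.argv[5],a)
E
python3 ov.py .517 -.1845 .088 .364 ov1
```

```text
(no output)
```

View pics/ov1.png

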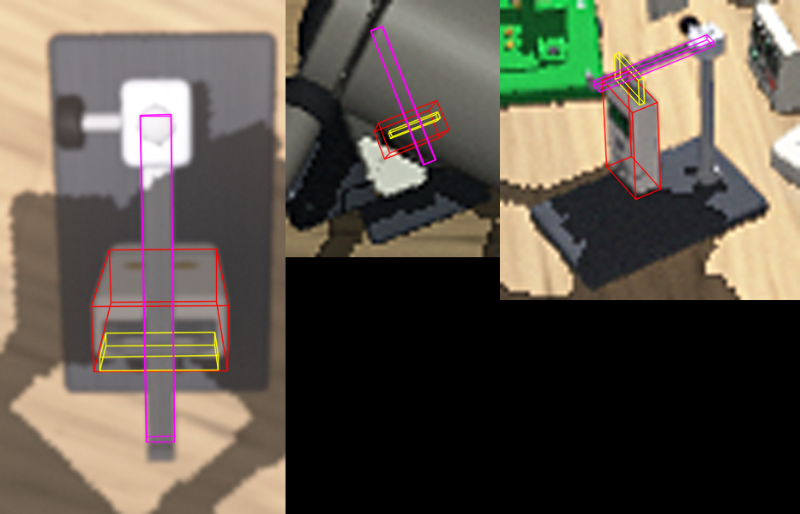

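```bash
python3 -c "
from h import *
to([.517,-.1845,.158],.364)"
```

```text
t 2.65 pos [ 0.5167 -0.1885  0.2917] rot [3.136e+00 1.000e-03 3.560e-01] F [ 0.  -0.4 -0.5] open 0.0916
offset mm [  1.8  -4.4 133.7] norm 133.8 rotvec [ 0.006  0.001 -0.008]
```

{"fn": "apply_moves", "kwargs": {"motion": [{"offset":[2,-4.5,0],"rotation":[0.006,0,-0.008]},{"offset":[0,0,25],"rotation":[0,0,0]},{"offset":[0,0,25],"rotation":[0,0,0]},{"offset":[0,0,25],"rotation":[0,0,0]},{"offset":[0,0,25],"rotation":[0,0,0]},{"offset":[0,0,0],"rotation":[0,0,0]}]}}

```text
time: 3.15
tool_pos: [0.5162, -0.1865, 0.1918]
tool_rot: [3.138, -0.005, 0.359]
contact_force: [-1.0, 0.2, 0.3]
opening: 0.092
```

```bash
python3 -c "
from h import *
to([.517,-.1845,.158],.364)"; python3 ov.py .517 -.1845 .088 .364 ov2
```

```text
t 3.15 pos [ 0.5162 -0.1865  0.1918] rot [ 3.138 -0.005  0.359] F [-1.   0.2  0.3] open 0.092
offset mm [ 1.2 -1.7 33.8] norm 33.9 rotvec [ 0.004 -0.005 -0.005]
```

View pics/ov2.png

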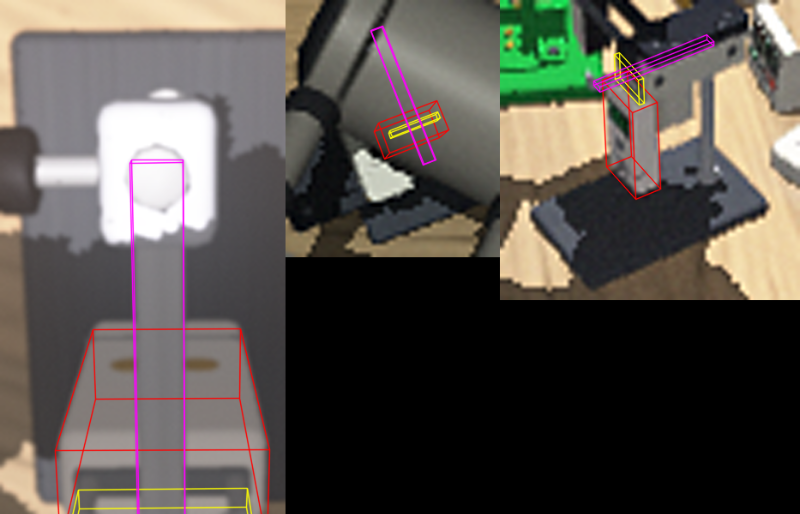

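{"fn": "apply_moves", "kwargs": {"motion": [{"offset":[3.5,-1.7,5],"rotation":[0.004,-0.005,-0.005]},{"offset":[0,0,14],"rotation":[0,0,0]},{"offset":[0,0,14],"rotation":[0,0,0]},{"offset":[0,0,0],"rotation":[0,0,0]},{"offset":[0,0,0],"rotation":[0,0,0]}]}}

```text
time: 3.72
tool_pos: [0.5266, -0.1864, 0.1717]
tool_rot: [3.123, -0.016, 0.365]
contact_force: [-1.1, -0.7, -0.3]
opening: 0.092
```

```bash
python3 - <<'E'
from h import *
to([.5193,-.1836,.158],.364)
p=read_camera('wrist');save(p,'w2')
p=read_camera('side');cv2.imwrite('pics/s2.png',cv2.resize(p['img'][165:245,200:300,::-1],(800,640),interpolation=cv2.INTER_CUBIC)[:600])
E
```

```text
t 3.72 pos [ 0.5266 -0.1864  0.1717] rot [ 3.123 -0.016  0.365] F [-1.1 -0.7 -0.3] open 0.092
offset mm [-6.1 -5.5 13.5] norm 15.8 rotvec [ 0.018 -0.016  0.001]
```

View pics/w2.png

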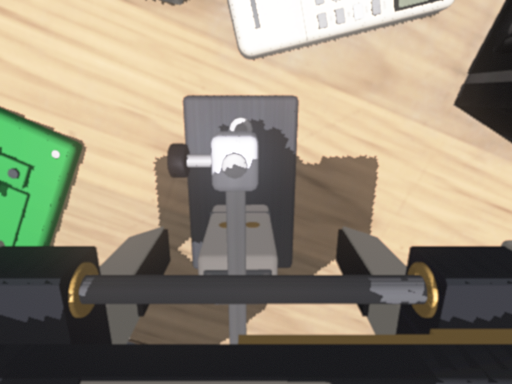

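View pics/s2.png

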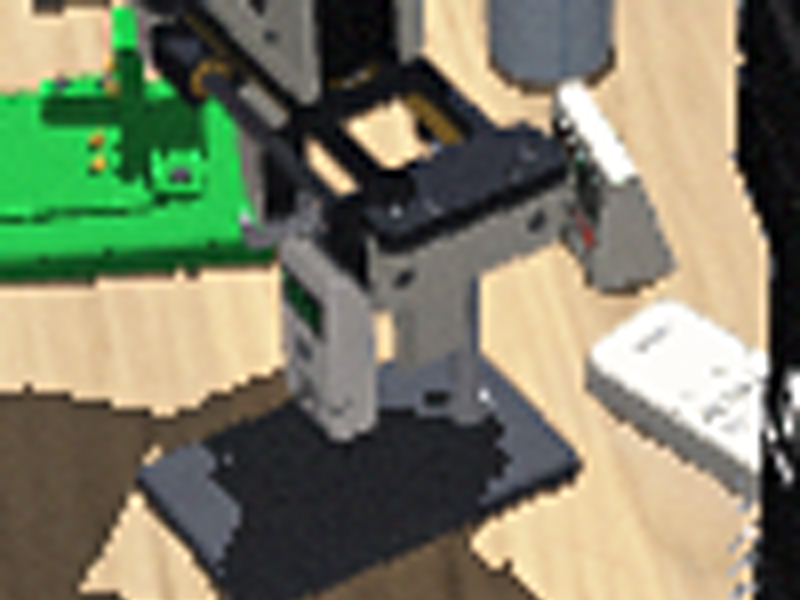

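```bash
python3 - <<'E'
from h import *
for i in range(3):
    to([.5193,-.1836,.158],.364); print(observe()['qvel'].round(3)); read_camera('top')
E
```

```text
t 3.82 pos [ 0.5265 -0.1864  0.1718] rot [ 3.123 -0.016  0.365] F [ 0.2  0.2 -1. ] open 0.0917
offset mm [-5.9 -5.4 13.6] norm 15.8 rotvec [ 0.018 -0.016  0.001]
[-0.    -0.001  0.005 -0.001 -0.006 -0.   ]
t 3.87 pos [ 0.5264 -0.1864  0.1717] rot [ 3.123 -0.016  0.365] F [ 1.1 -0.3 -0.2] open 0.0917
offset mm [-5.9 -5.4 13.5] norm 15.7 rotvec [ 0.018 -0.016  0.   ]
[-0.001 -0.     0.005 -0.001 -0.004 -0.001]
t 3.92 pos [ 0.5263 -0.1864  0.1716] rot [ 3.123 -0.016  0.365] F [-0.   0.1 -0.5] open 0.0919
offset mm [-5.8 -5.4 13.4] norm 15.6 rotvec [ 0.018 -0.016  0.   ]
[ 0.     0.003  0.006  0.    -0.004 -0.   ]
```

{"fn": "apply_moves", "kwargs": {"motion": [{"offset":[-6,-5.5,3],"rotation":[0.018,-0.016,0]},{"offset":[0,0,0],"rotation":[0,0,0]}]}}

```text
time: 4.13
tool_pos: [0.5182, -0.1832, 0.1688]
tool_rot: [-3.141, 0.001, 0.364]
contact_force: [-1.0, -1.4, -0.2]
opening: 0.0916
```

```bash
python3 - <<'E'
from h import *
to([.5193,-.1836,.158],.364)
E
```

```text
t 4.13 pos [ 0.5182 -0.1832  0.1688] rot [-3.141e+00  1.000e-03  3.640e-01] F [-1.  -1.4 -0.2] open 0.0916
offset mm [ 0.9  0.8 10.8] norm 10.9 rotvec [-0.001  0.001  0.   ]
```

```bash
sed -i "s/('wrist',(190,70,100,180))/('wrist',(176,130,140,180))/" ov.py; python3 ov.py .5193 -.1836 .088 .364 ov3
```

```text
(no output)
```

View pics/ov3.png

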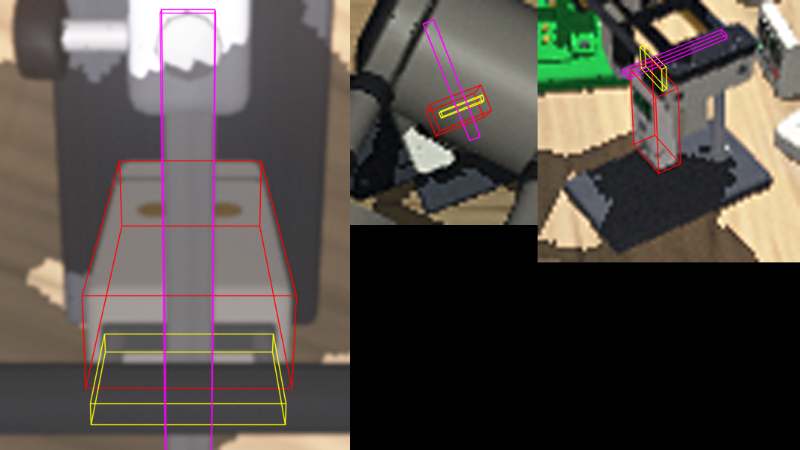

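{"fn": "apply_moves", "kwargs": {"motion": [{"offset":[1,0.8,11],"rotation":[0,0,0]},{"offset":[0,0,0],"rotation":[0,0,0]}]}}

```text
time: 4.45
tool_pos: [0.521, -0.1844, 0.1578]
tool_rot: [3.139, -0.002, 0.364]
contact_force: [-1.1, 0.8, -0.4]
opening: 0.0918
```

```bash
python3 - <<'E'
from h import *
to([.5193,-.1836,.158],.364)
E
```

```text
t 4.45 pos [ 0.521  -0.1844  0.1578] rot [ 3.139e+00 -2.000e-03  3.640e-01] F [-1.1  0.8 -0.4] open 0.0918
offset mm [-1.3 -1.3 -0.2] norm 1.9 rotvec [ 0.003 -0.002  0.   ]
```

{"fn": "apply_moves", "kwargs": {"motion": [{"offset":[-1.3,-1.3,0],"rotation":[0.003,-0.002,0]},{"offset":[0,0,0],"rotation":[0,0,0]},{"offset":[0,0,0],"rotation":[0,0,0]},{"offset":[0,0,0],"rotation":[0,0,0]},{"offset":[0,0,0],"rotation":[0,0,0]},{"offset":[0,0,0],"rotation":[0,0,0]}], "grip": 1.0, "grip_force": 35}}

```text
time: 4.95
tool_pos: [0.519, -0.1835, 0.1567]
tool_rot: [-3.14, 0.001, 0.364]
contact_force: [0.7, 0.1, -0.5]
opening: 0.0564
```

```bash
python3 - <<'E'
from h import *
to([.5193,-.1836,.168],.364)
E
```

```text
t 4.95 pos [ 0.519  -0.1835  0.1567] rot [-3.14e+00  1.00e-03  3.64e-01] F [ 0.7  0.1 -0.5] open 0.0564
offset mm [  0.2   0.2 -11.3] norm 11.3 rotvec [-0.002  0.001  0.   ]
```

{"fn": "apply_moves", "kwargs": {"motion": [{"offset":[0,0,-1],"rotation":[0,0,0]},{"offset":[0,0,0],"rotation":[0,0,0]},{"offset":[0,0,0],"rotation":[0,0,0]},{"offset":[0,0,0],"rotation":[0,0,0]},{"offset":[0,0,0],"rotation":[0,0,0]}]}}

```text
time: 5.37
tool_pos: [0.519, -0.1835, 0.158]
tool_rot: [-3.14, 0.001, 0.364]
contact_force: [0.3, -1.0, -0.8]
opening: 0.04
```

```bash
python3 - <<'E'
from h import *
to([.5193,-.1836,.168],.364)
p=read_camera('wrist');save(p,'w3')
E
```

```text
t 5.37 pos [ 0.519  -0.1835  0.158 ] rot [-3.14e+00  1.00e-03  3.64e-01] F [ 0.3 -1.  -0.8] open 0.04
offset mm [  0.2   0.2 -10. ] norm 10.0 rotvec [-0.001  0.001  0.   ]
```

View pics/w3.png

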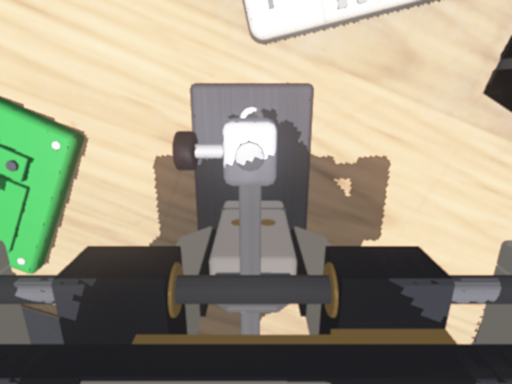

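The gripper is closed on the case at 40 mm; the fingers are on both sides and the bar runs between them (col ~250). I'll lift 10 mm next.

{"fn": "apply_moves", "kwargs": {"motion": [{"offset":[0,0,-5],"rotation":[0,0,0]},{"offset":[0,0,-5],"rotation":[0,0,0]},{"offset":[0,0,0],"rotation":[0,0,0]}]}}

```text
time: 5.67
tool_pos: [0.5189, -0.1834, 0.1686]
tool_rot: [-3.139, 0.001, 0.364]
contact_force: [-0.4, -0.8, -1.1]
opening: 0.0397
```

```bash
python3 - <<'E'
from h import *
to([.5193,-.1836,.168],.364)
E
```

```text
t 5.67 pos [ 0.5189 -0.1834  0.1686] rot [-3.139e+00  1.000e-03  3.640e-01] F [-0.4 -0.8 -1.1] open 0.0397
offset mm [0.3 0.3 0.6] norm 0.7 rotvec [-0.002  0.001  0.   ]
```

{"fn": "apply_moves", "kwargs": {"motion": [{"offset":[-10,0,0.5],"rotation":[0,0,0]},{"offset":[-10,0,0],"rotation":[0,0,0]}]}}

```text
time: 5.83
tool_pos: [0.5005, -0.1905, 0.1686]
tool_rot: [-3.141, 0.0, 0.366]
contact_force: [-0.4, -0.3, -1.5]
opening: 0.0399
```

```bash
python3 - <<'E'
from h import *
to([.5193-.06*.934,-.1836-.06*.356,.168],.364)
E
```

```text
t 5.83 pos [ 0.5005 -0.1905  0.1686] rot [-3.141  0.     0.366] F [-0.4 -0.3 -1.5] open 0.0399
offset mm [-39.9   0.2   0.6] norm 39.9 rotvec [-0.001  0.     0.002]
```

{"fn": "apply_moves", "kwargs": {"motion": [{"offset":[-10,0,0.5],"rotation":[0,0,0]},{"offset":[-10,0,0],"rotation":[0,0,0]},{"offset":[-10,0,0],"rotation":[0,0,0]},{"offset":[-10,0,0],"rotation":[0,0,0]},{"offset":[-5,0,0],"rotation":[0,0,0]},{"offset":[0,0,0],"rotation":[0,0,0]},{"offset":[0,0,0],"rotation":[0,0,0]},{"offset":[0,0,0],"rotation":[0,0,0]}]}}

```text
time: 6.5
tool_pos: [0.4497, -0.2095, 0.1681]
tool_rot: [-3.139, 0.002, 0.362]
contact_force: [0.6, -0.2, -1.6]
opening: 0.0397
```

```bash
python3 - <<'E'
from h import *
to([.5193-.06*.934,-.1836-.06*.356,.168],.364)
p=read_camera('side');cv2.imwrite('pics/s3.png',cv2.resize(p['img'][165:245,180:280,::-1],(750,600),interpolation=cv2.INTER_CUBIC))
p=read_camera('wrist');save(p,'w4')
E
```

```text
t 6.5 pos [ 0.4497 -0.2095  0.1681] rot [-3.139e+00  2.000e-03  3.620e-01] F [ 0.6 -0.2 -1.6] open 0.0397
offset mm [14.3  0.5  0. ] norm 14.3 rotvec [-0.002  0.002 -0.002]
```

View pics/s3.png

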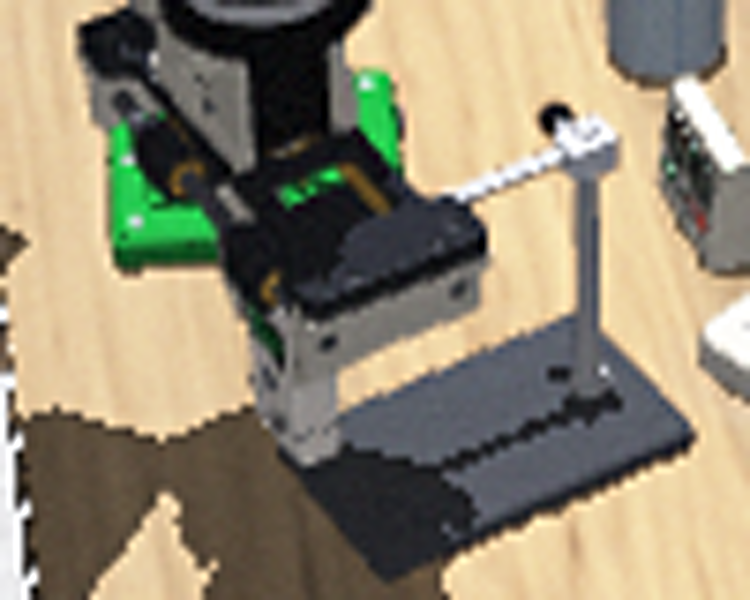

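View pics/w4.png

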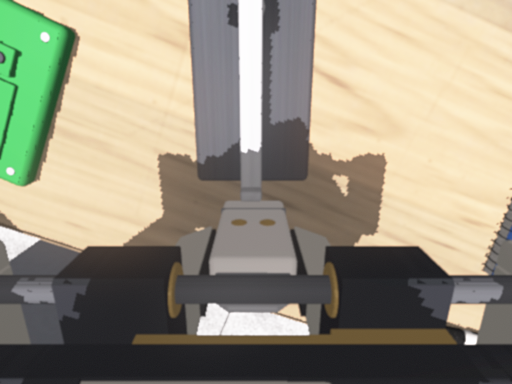

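Logger is off the hook, with its loop ~44 mm in front of the lip. I'll raise it well above the green fence and travel to the grey cradle.

{"fn": "apply_moves", "kwargs": {"motion": [{"offset":[0,0,-35],"rotation":[0,0,0]},{"offset":[0,0,-35],"rotation":[0,0,0]},{"offset":[0,0,-35],"rotation":[0,0,0]},{"offset":[0,0,-20],"rotation":[0,0,0]},{"offset":[0,0,0],"rotation":[0,0,0]}]}}

```text
time: 7.02
tool_pos: [0.4513, -0.2081, 0.2959]
tool_rot: [-3.134, 0.005, 0.365]
contact_force: [0.7, -0.8, -2.2]
opening: 0.04
```

{"fn": "apply_moves", "kwargs": {"motion": [{"offset":[5,-18,0],"rotation":[0,0,0]},{"offset":[10,-34,0],"rotation":[0,0,0]},{"offset":[10,-34,0],"rotation":[0,0,0]},{"offset":[10,-34,0],"rotation":[0,0,0]},{"offset":[10,-34,0],"rotation":[0,0,0]},{"offset":[10,-34,0],"rotation":[0,0,0]},{"offset":[10,-34,0],"rotation":[0,0,0]},{"offset":[10,-34,0],"rotation":[0,0,0]},{"offset":[10,-34,0],"rotation":[0,0,0]},{"offset":[10,-34,0],"rotation":[0,0,0]},{"offset":[10,-34,0],"rotation":[0,0,0]},{"offset":[5,-18,0],"rotation":[0,0,0]}]}}

```text
time: 8.02
tool_pos: [0.417, 0.1973, 0.2847]
tool_rot: [-3.133, 0.014, 0.36]
contact_force: [-0.2, -0.7, -0.3]
opening: 0.0397
```

```bash
python3 - <<'E'
from h import *
to([.42,.199,.25],.09)
E
```

```text
t 8.02 pos [0.417  0.1973 0.2847] rot [-3.133  0.014  0.36 ] F [-0.2 -0.7 -0.3] open 0.0397
offset mm [ 3.9 -0.2 34.7] norm 34.9 rotvec [-0.007  0.015  0.27 ]
```

{"fn": "apply_moves", "kwargs": {"motion": [{"offset":[0,0,0],"rotation":[0,0.01,0.1]},{"offset":[0,0,0],"rotation":[0,0,0.1]},{"offset":[0,0,0],"rotation":[0,0,0.07]},{"offset":[0,0,0],"rotation":[0,0,0]}]}}

```text
time: 8.35
tool_pos: [0.4139, 0.2042, 0.2788]
tool_rot: [-3.134, 0.013, 0.09]
contact_force: [0.1, -0.2, -1.1]
opening: 0.0397
```

```bash
cat > cr.py <<'E'
from h import *
import sys
s0=np.array([float(sys.argv[1]),float(sys.argv[2]),.024]);yaw=float(sys.argv[3]);tag=sys.argv[4]
to([.42,.199,.25],yaw)
ims=[]
for n,crop in (('wrist',(100,0,320,250)),('top',(120,180,64,70)),('side',(190,125,60,50))):
    o=observe();p=read_camera(n);s={'wrist':1.6,'top':5,'side':5}[n]
    if n=='wrist': save(p,tag+'w')
    for q in ('cradle_seat','cradle_fence','cradle_stop'):
        print(n,q,[(round(d['score'],2),np.round(d['location'],4).tolist()) for d in tip_of(q,p)[:3]])
    x,y,w,h=crop
    im=cv2.resize(p['img'][y:y+h,x:x+w,::-1],None,fx=s,fy=s,interpolation=cv2.INTER_CUBIC)
    oo=o if n=='wrist' else None
    drawbox(im,p,oo,s0,yaw,[.01,-.014,0],[.022,.014,.066],(0,0,255),crop,s)
    drawbox(im,p,oo,s0,yaw,[-.018,.02,0],[.018,.032,.018],(255,0,255),crop,s)
    ims.append(im)
H=max(i.shape[0] for i in ims)
a=np.hstack([np.pad(i,((0,H-i.shape[0]),(0,0),(0,0))) for i in ims])
if a.shape[1]>800: a=np.vstack([np.pad(ims[0],((0,0),(0,max(0,ims[1].shape[1]+ims[2].shape[1]-ims[0].shape[1])),(0,0))),np.pad(np.hstack([np.pad(i,((0,350-i.shape[0]),(0,0),(0,0))) for i in ims[1:]]),((0,0),(0,max(0,ims[0].shape[1]-ims[1].shape[1]-ims[2].shape[1])),(0,0)))])
f=min(1,800/a.shape[1],600/a.shape[0]); a=cv2.resize(a,None,fx=f,fy=f,interpolation=cv2.INTER_AREA)
cv2.imwrite('pics/%s.png'%tag,a)
E
python3 cr.py .494 .206 .09 c1
```

```text
t 8.35 pos [0.4139 0.2042 0.2788] rot [-3.134  0.013  0.09 ] F [ 0.1 -0.2 -1.1] open 0.0397
offset mm [ 6.   5.9 28.6] norm 29.9 rotvec [-0.007  0.013 -0.   ]
wrist cradle_seat [(0.69, [0.4884, 0.2057, 0.0287]), (0.66, [0.4559, 0.0149, 0.0161])]
wrist cradle_fence [(0.95, [0.4969, 0.207, -0.0009]), (0.86, [0.4542, 0.0155, -0.0022])]
wrist cradle_stop [(0.74, [0.4498, 0.0151, -0.0009]), (0.47, [0.494, 0.203, 0.0282])]
top cradle_seat [(0.88, [0.4528, 0.0163, 0.0187]), (0.81, [0.4956, 0.2062, 0.0207])]
top cradle_fence [(0.65, [0.4906, 0.2033, 0.0005]), (0.53, [0.4524, 0.0134, 0.0018])]
top cradle_stop [(0.49, [0.4938, 0.2055, 0.0007]), (0.47, [0.4541, 0.0152, -0.0024])]
side cradle_seat [(0.89, [0.4567, 0.0151, 0.0223]), (0.73, [0.4951, 0.2058, 0.0257]), (0.2, [0.4872, 0.2022, 0.0039])]
side cradle_fence [(0.65, [0.4523, 0.0166, -0.0033]), (0.45, [0.4918, 0.2074, 0.0023])]
side cradle_stop [(0.47, [0.4519, 0.0147, -0.0002]), (0.41, [0.4962, 0.2031, -0.0007])]
```

View pics/c1.png

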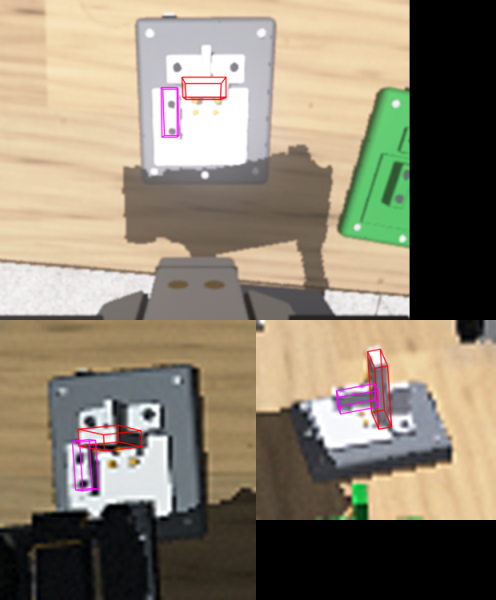

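The scene shows the grey cradle (wrist ~cols 190–275) and the green look-alike on the right. The grey one, with an aluminium fence and stop, matches the description. I'll enlarge it to refine.

```bash
cat > cz.py <<'E'
from h import *
import sys
s0=np.array([float(sys.argv[1]),float(sys.argv[2]),.024]);yaw=float(sys.argv[3]);tag=sys.argv[4]
crop=tuple(map(int,sys.argv[5].split(',')));s=float(sys.argv[6])
o=observe();p=read_camera('wrist');x,y,w,h=crop
im=cv2.resize(p['img'][y:y+h,x:x+w,::-1],None,fx=s,fy=s,interpolation=cv2.INTER_CUBIC)
drawbox(im,p,o,s0,yaw,[.01,-.014,0],[.022,.014,.066],(0,0,255),crop,s)
drawbox(im,p,o,s0,yaw,[-.018,.02,0],[.018,.032,.018],(255,0,255),crop,s)
if len(sys.argv)>7: # logger in tool frame: x,y,z centre offset
    lc=np.array([float(v) for v in sys.argv[7].split(',')]);R=Ro.from_euler('xyz',o['tool_rot'])
    c=o['tool_pos']+R.apply(lc); drawbox(im,p,o,c,o['tool_rot'][2],[-.01,-.02,-.04],[.01,.02,.04],(255,0,0),crop,s)
cv2.imwrite('pics/%s.png'%tag,im)
E
python3 cz.py .494 .206 .09 c2 170,5,120,200 3 .0003,0,.07
```

```text
(no output)
```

View pics/c2.png

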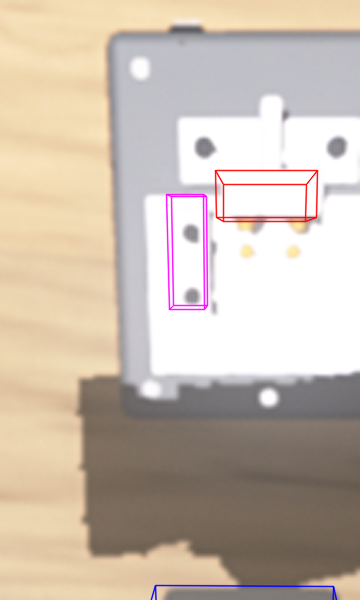

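```bash
cat >> h.py <<'E'
def wback(p,o,uv,z):
    T=p['tool_from_camera'];R=Ro.from_euler('xyz',o['tool_rot'])
    d=np.linalg.inv(p['camera_matrix'])@np.array([uv[0],uv[1],1.]);d=R.apply(T[:3,:3]@d);c=o['tool_pos']+R.apply(T[:3,3])
    return c+d*(z-c[2])/d[2]
E
python3 - <<'E'
from h import *
o=observe();p=read_camera('wrist')
im=p['img']
cv2.imwrite('pics/pins.png',cv2.resize(im[70:110,210:290,::-1],(800,400),interpolation=cv2.INTER_CUBIC))
for n,(a,b),z in (('p1',(247,252),.027),('p2',(293,252),.027),('sc1',(192,233),.042),('sc2',(192,296),.042),('f1',(204,147),.032),('f2',(337,147),.032),('b1',(151,389),.02)):
    print(n,wback(p,o,(170+a/3-.5,5+b/3-.5),z).round(4))
E
```

```text
p1 [0.4936 0.212  0.027 ]
p2 [0.495  0.1963 0.027 ]
sc1 [0.498  0.2304 0.042 ]
sc2 [0.4781 0.2289 0.042 ]
f1 [0.5251 0.229  0.032 ]
f2 [0.529  0.1856 0.032 ]
b1 [0.4426 0.2428 0.02  ]
```

View pics/pins.png

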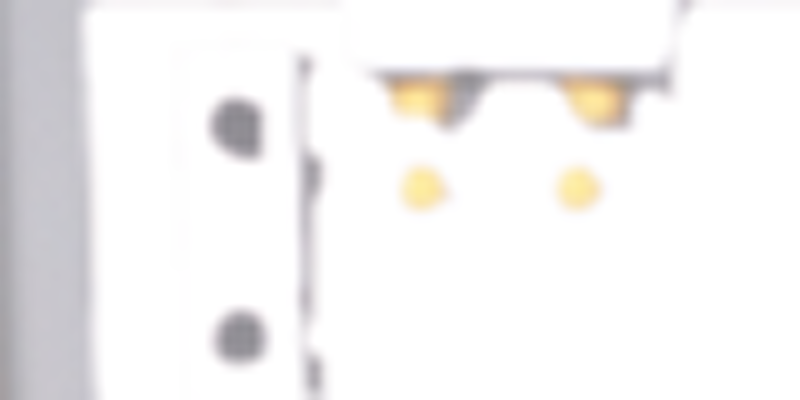

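```bash
python3 cz.py .4943 .2042 .088 c3 180,150,160,170 3.5 .0003,0,.07
```

```text
(no output)
```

View pics/c3.png

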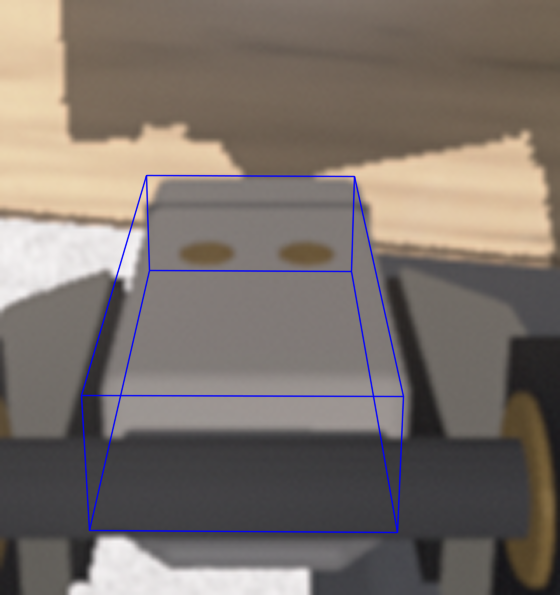

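```bash
python3 -c "
from h import *
to([.4746,.2018,.154],.088)"
```

```text
t 9.1 pos [0.4145 0.2036 0.2802] rot [-3.134  0.011  0.091] F [ 0.2  0.1 -0.9] open 0.0402
offset mm [ 61.1   8.2 125.5] norm 139.8 rotvec [-0.007  0.011  0.003]
```

{"fn": "apply_moves", "kwargs": {"motion": [{"offset":[28,4,10],"rotation":[-0.007,0.011,0.003]},{"offset":[28,4,20],"rotation":[0,0,0]},{"offset":[5,0,25],"rotation":[0,0,0]},{"offset":[0,0,20],"rotation":[0,0,0]},{"offset":[0,0,10],"rotation":[0,0,0]},{"offset":[0,0,0],"rotation":[0,0,0]},{"offset":[0,0,0],"rotation":[0,0,0]}]}}

```text
time: 9.68
tool_pos: [0.4799, 0.2015, 0.1929]
tool_rot: [-3.14, -0.006, 0.089]
contact_force: [0.6, -0.3, -1.2]
opening: 0.0398
```

```bash
python3 -c "
from h import *
to([.4746,.2018,.154],.088)"; python3 cz.py .4943 .2042 .088 c4 150,20,220,250 2.4 .0003,0,.07
```

```text
t 9.68 pos [0.4799 0.2015 0.1929] rot [-3.14  -0.006  0.089] F [ 0.6 -0.3 -1.2] open 0.0398
offset mm [-5.5 -0.8 38.9] norm 39.3 rotvec [-0.001 -0.006  0.001]
```

View pics/c4.png

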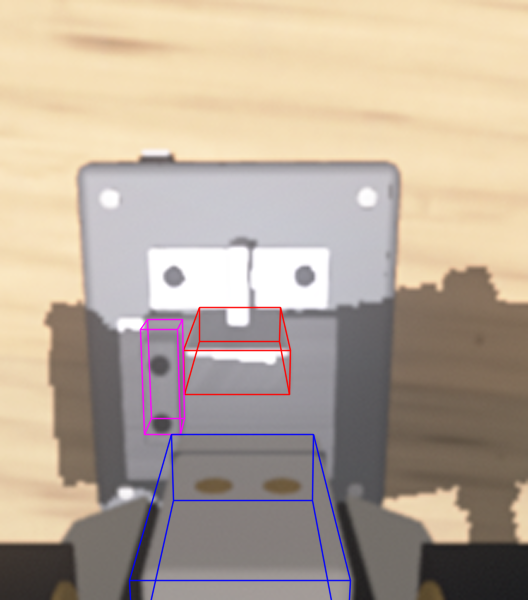

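{"fn": "apply_moves", "kwargs": {"motion": [{"offset":[-6,0,4],"rotation":[0,-0.006,0]},{"offset":[0,0,12],"rotation":[0,0,0]},{"offset":[0,0,12],"rotation":[0,0,0]},{"offset":[0,0,0],"rotation":[0,0,0]}]}}

```text
time: 10.07
tool_pos: [0.4741, 0.2016, 0.1681]
tool_rot: [-3.139, -0.006, 0.09]
contact_force: [-0.2, -0.0, -0.9]
opening: 0.0399
```

```bash
python3 -c "
from h import *
to([.4746,.2018,.154],.088)"
```

```text
t 10.07 pos [0.4741 0.2016 0.1681] rot [-3.139 -0.006  0.09 ] F [-0.2 -0.  -0.9] open 0.0399
offset mm [ 0.4 -0.1 14.1] norm 14.1 rotvec [-0.003 -0.006  0.002]
```

```bash
python3 cz.py .4943 .2042 .088 c5 150,50,220,220 2.7 .0003,0,.07; python3 - <<'E'
from h import *
p=read_camera('side');cv2.imwrite('pics/s5.png',cv2.resize(p['img'][115:190,170:270,::-1],(800,600),interpolation=cv2.INTER_CUBIC))
E
```

```text
(no output)
```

View pics/c5.png

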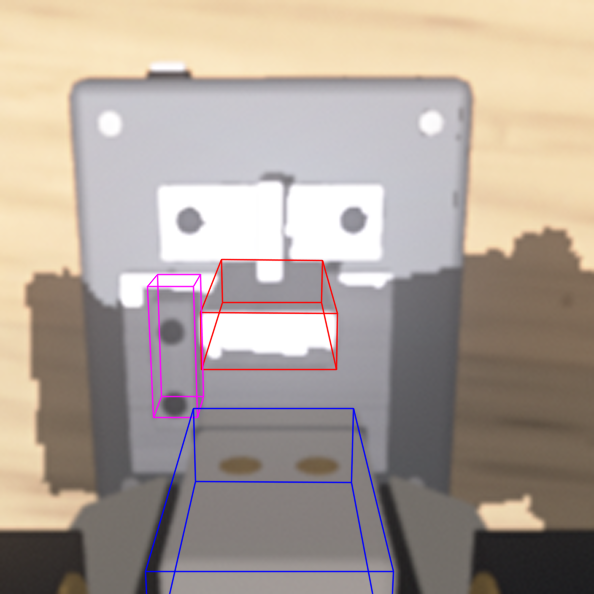

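View pics/s5.png

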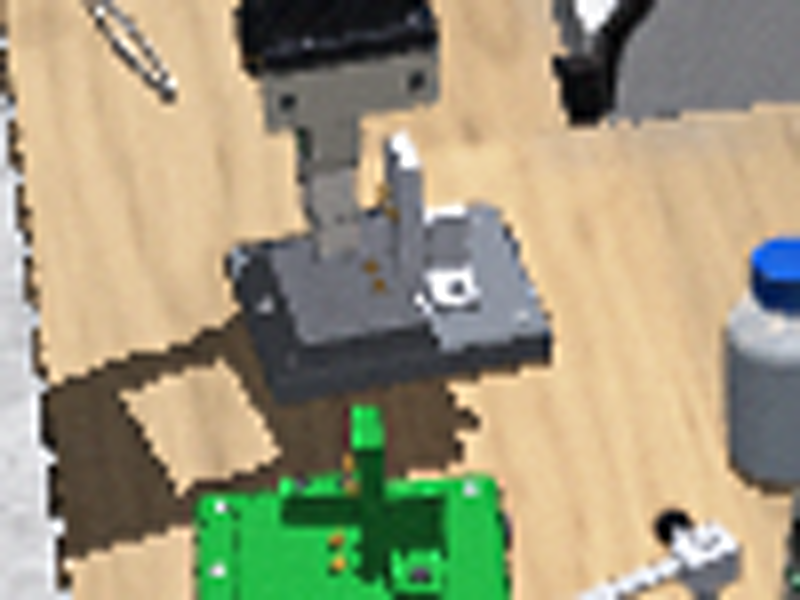

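{"fn": "apply_moves", "kwargs": {"motion": [{"offset":[0,0,12],"rotation":[-0.003,-0.006,0.002]},{"offset":[0,0,0],"rotation":[0,0,0]}]}}

```text
time: 10.33
tool_pos: [0.4759, 0.2022, 0.159]
tool_rot: [-3.141, -0.006, 0.088]
contact_force: [-0.7, -1.0, -1.8]
opening: 0.0397
```

```bash
python3 -c "
from h import *
to([.4746,.2018,.144],.088)"
```

```text
t 10.33 pos [0.4759 0.2022 0.159 ] rot [-3.141 -0.006  0.088] F [-0.7 -1.  -1.8] open 0.0397
offset mm [-1.4  0.3 15. ] norm 15.1 rotvec [-0.    -0.006 -0.   ]
```

{"fn": "apply_moves", "kwargs": {"motion": [{"offset":[-1.5,0,8],"rotation":[0,-0.006,0]},{"offset":[0,0,8],"rotation":[0,0,0]},{"offset":[0,0,0],"rotation":[0,0,0]}]}}

```text
time: 10.58
tool_pos: [0.4748, 0.2023, 0.1423]
tool_rot: [-3.141, -0.002, 0.088]
contact_force: [-0.9, -0.8, -0.7]
opening: 0.0396
```

```bash
python3 -c "
from h import *
to([.4746,.2018,.138],.088)"
```

```text
t 10.58 pos [0.4748 0.2023 0.1423] rot [-3.141e+00 -2.000e-03  8.800e-02] F [-0.9 -0.8 -0.7] open 0.0396
offset mm [-0.3  0.5  4.3] norm 4.3 rotvec [-0.001 -0.002 -0.   ]
```

{"fn": "apply_moves", "kwargs": {"motion": [{"offset":[7,0,0],"rotation":[0,0,0]},{"offset":[6,0,0],"rotation":[0,0,0]},{"offset":[0,0,0],"rotation":[0,0,0]}]}}

```text
time: 10.83
tool_pos: [0.4888, 0.2035, 0.1417]
tool_rot: [-3.141, -0.001, 0.088]
contact_force: [0.3, 0.4, -0.5]
opening: 0.0398
```

```bash
python3 -c "
from h import *
to([.4943,.2056,.134],.088)
p=read_camera('side');cv2.imwrite('pics/s6.png',cv2.resize(p['img'][115:190,170:270,::-1],(800,600),interpolation=cv2.INTER_CUBIC))"
python3 cz.py .4943 .2056 .088 c6 150,50,220,220 2.7
```

```text
t 10.83 pos [0.4888 0.2035 0.1417] rot [-3.141e+00 -1.000e-03  8.800e-02] F [ 0.3  0.4 -0.5] open 0.0398
offset mm [ 5.6 -1.6  7.7] norm 9.6 rotvec [-0.001 -0.001 -0.   ]
```

View pics/c6.png

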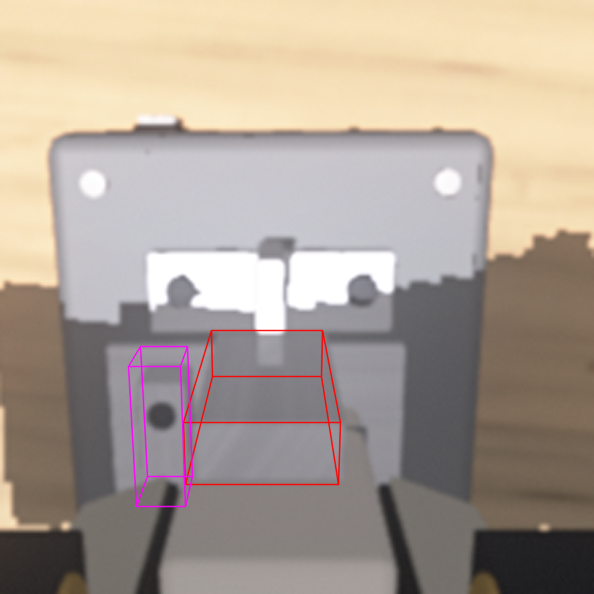

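View pics/s6.png

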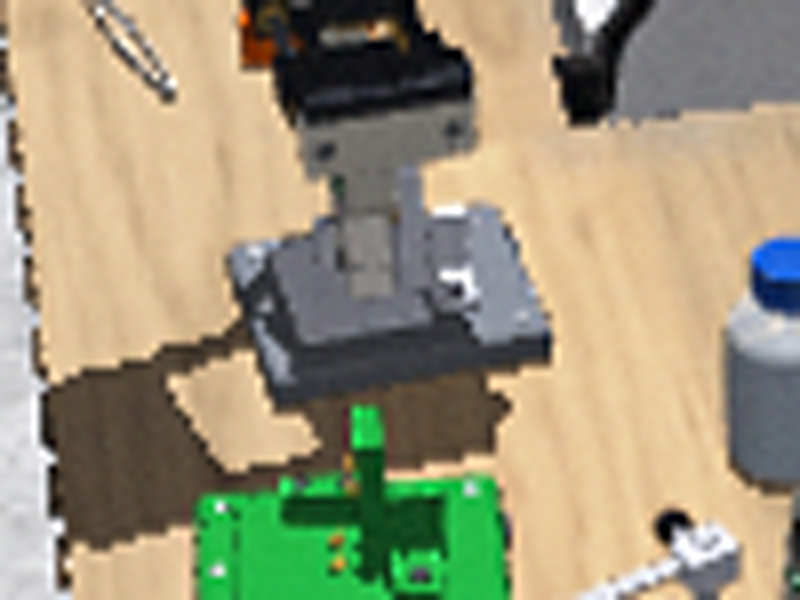

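{"fn": "apply_moves", "kwargs": {"motion": [{"offset":[0,-1.5,0],"rotation":[0,0,0]},{"offset":[0,0,0],"rotation":[0,0,0]}]}}

```text
time: 11.1
tool_pos: [0.4878, 0.2049, 0.1417]
tool_rot: [-3.141, 0.0, 0.088]
contact_force: [0.6, 0.7, -0.3]
opening: 0.0399
```

{"fn": "apply_moves", "kwargs": {"motion": [{"offset":[0,-1.5,0],"rotation":[0,0,0]}]}}

```text
time: 11.18
tool_pos: [0.4876, 0.2057, 0.1418]
tool_rot: [3.14, 0.001, 0.088]
contact_force: [1.1, -11.1, -0.3]
opening: 0.0398
```

```bash
python3 -c "
from h import *
to([.4943,.2056,.134],.088)
read_camera('top')
to([.4943,.2056,.134],.088)"
```

```text
t 11.18 pos [0.4876 0.2057 0.1418] rot [3.14e+00 1.00e-03 8.80e-02] F [  1.1 -11.1  -0.3] open 0.0398
offset mm [6.6 0.7 7.8] norm 10.3 rotvec [0.001 0.001 0.   ]
t 11.23 pos [0.4877 0.2056 0.1418] rot [3.14  0.    0.088] F [ 1.9 -4.3 -1. ] open 0.04
offset mm [6.6 0.6 7.8] norm 10.3 rotvec [0.002 0.    0.   ]
```

{"fn": "apply_moves", "kwargs": {"motion": [{"offset":[0,0.7,3],"rotation":[0,0,0]},{"offset":[0,0,2.5],"rotation":[0,0,0]},{"offset":[0,0,0],"rotation":[0,0,0]}]}}

```text
time: 11.48
tool_pos: [0.488, 0.205, 0.1372]
tool_rot: [3.14, -0.002, 0.089]
contact_force: [-0.6, -0.3, 1.9]
opening: 0.04
```

```bash
python3 -c "
from h import *
to([.4943,.2056,.134],.088)"
```

```text
t 11.48 pos [0.488  0.205  0.1372] rot [ 3.14e+00 -2.00e-03  8.90e-02] F [-0.6 -0.3  1.9] open 0.04
offset mm [ 6.3 -0.1  3.2] norm 7.1 rotvec [ 0.002 -0.002  0.001]
```

{"fn": "apply_moves", "kwargs": {"motion": [{"offset":[3,0,0],"rotation":[0,0,0]},{"offset":[2,0,0],"rotation":[0,0,0]},{"offset":[0,0,0],"rotation":[0,0,0]}]}}

```text
time: 11.73
tool_pos: [0.4921, 0.2056, 0.1371]
tool_rot: [3.14, 0.001, 0.089]
contact_force: [-1.0, -0.9, 1.3]
opening: 0.0397
```

```bash
python3 -c "
from h import *
to([.4943,.2056,.134],.088)"
```

```text
t 11.73 pos [0.4921 0.2056 0.1371] rot [3.14e+00 1.00e-03 8.90e-02] F [-1.  -0.9  1.3] open 0.0397
offset mm [2.2 0.2 3.1] norm 3.8 rotvec [0.002 0.001 0.001]
```

{"fn": "apply_moves", "kwargs": {"motion": [{"offset":[1,0,1.5],"rotation":[0,0,0]},{"offset":[1,0,1],"rotation":[0,0,0]}]}}

```text
time: 11.9
tool_pos: [0.4932, 0.2056, 0.1369]
tool_rot: [3.139, 0.003, 0.089]
contact_force: [-8.4, -0.7, 14.0]
opening: 0.0402
```

```bash
python3 -c "
from h import *
to([.4943,.2058,.134],.088)"
```

```text
t 11.9 pos [0.4932 0.2056 0.1369] rot [3.139e+00 3.000e-03 8.900e-02] F [-8.4 -0.7 14. ] open 0.0402
offset mm [ 1.1 -0.1  2.9] norm 3.1 rotvec [0.002 0.003 0.001]
```

```bash
python3 - <<'E'
from h import *
p=read_camera('side');cv2.imwrite('pics/s7.png',cv2.resize(p['img'][135:175,190:243,::-1],(795,600),interpolation=cv2.INTER_CUBIC))
p=read_camera('wrist');cv2.imwrite('pics/w7.png',cv2.resize(p['img'][80:280,150:370,::-1],(660,600),interpolation=cv2.INTER_CUBIC))
for i in range(3):
    print(observe()['contact_force'].round(1),observe()['tool_pos'].round(4)); read_camera('top')
E
```

```text
[-7.3 -2.7 15.2] [0.4932 0.2056 0.1369]
[-6.8 -3.  15. ] [0.4932 0.2056 0.1369]
[-7.5 -2.  14.3] [0.4932 0.2056 0.1369]
```

View pics/s7.png

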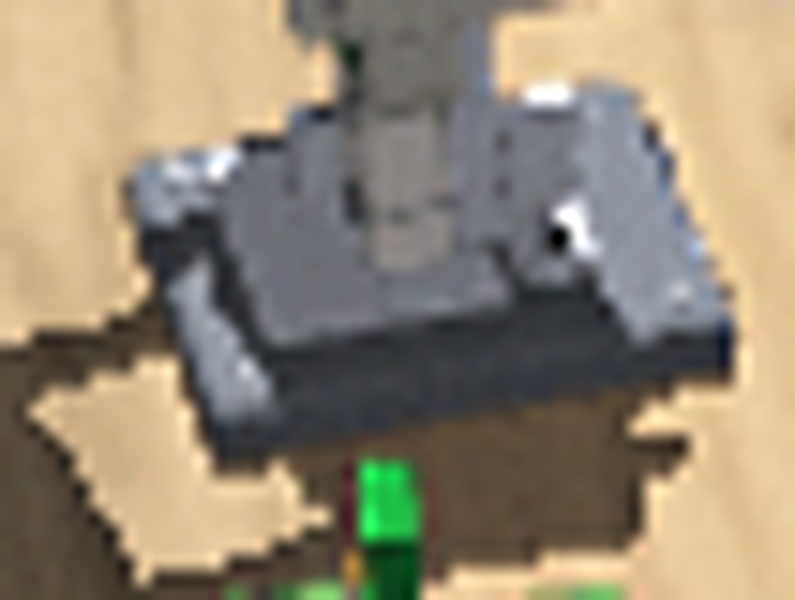

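View pics/w7.png

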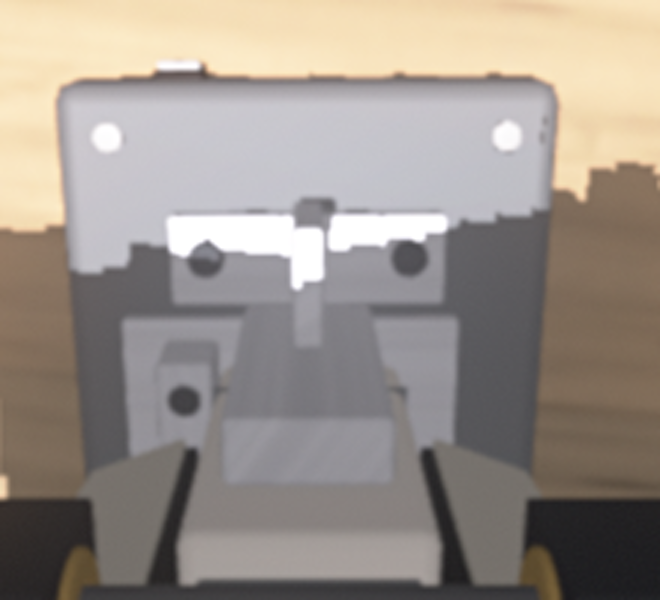

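{"fn": "apply_moves", "kwargs": {"motion": [{"offset":[1.5,0,0.4],"rotation":[0,0,0]},{"offset":[1,0,0.4],"rotation":[0,0,0]}]}}

```text
time: 12.32
tool_pos: [0.4937, 0.2057, 0.137]
tool_rot: [3.139, 0.007, 0.09]
contact_force: [-4.6, -1.9, 6.7]
opening: 0.0397
```

```bash
python3 -c "
from h import *
to([.4943,.2058,.134],.088)
read_camera('top')
to([.4943,.2058,.134],.088)"
```

```text
t 12.32 pos [0.4937 0.2057 0.137 ] rot [3.139 0.007 0.09 ] F [-4.6 -1.9  6.7] open 0.0397
offset mm [ 0.6 -0.1  3. ] norm 3.0 rotvec [0.003 0.007 0.002]
t 12.37 pos [0.4938 0.2057 0.137 ] rot [3.139 0.007 0.09 ] F [-5.9 -1.5  9.8] open 0.0399
offset mm [ 0.5 -0.   3. ] norm 3.0 rotvec [0.003 0.007 0.002]
```

{"fn": "apply_moves", "kwargs": {"motion": [{"offset":[2.5,0,0.5],"rotation":[0,-0.007,0]}]}}

```text
time: 12.45
tool_pos: [0.4949, 0.2058, 0.137]
tool_rot: [3.139, 0.017, 0.09]
contact_force: [-13.1, -1.8, 15.5]
opening: 0.0401
```

```bash
python3 -c "
from h import *
to([.4943,.2058,.134],.088)
read_camera('top')
to([.4943,.2058,.134],.088)"
```

```text
t 12.45 pos [0.4949 0.2058 0.137 ] rot [3.139 0.017 0.09 ] F [-13.1  -1.8  15.5] open 0.0401
offset mm [-0.5 -0.   3. ] norm 3.0 rotvec [0.003 0.017 0.002]
t 12.5 pos [0.4949 0.2059 0.137 ] rot [3.139 0.019 0.09 ] F [-9.8 -2.  12.7] open 0.0397
offset mm [-0.6 -0.   3. ] norm 3.1 rotvec [0.003 0.019 0.002]
```

{"fn": "apply_moves", "kwargs": {"motion": [{"offset":[-0.5,0,-1],"rotation":[0.003,0.019,0]},{"offset":[0,0,0],"rotation":[0,0,0]}]}}

```text
time: 12.67
tool_pos: [0.4933, 0.2057, 0.1378]
tool_rot: [3.141, 0.003, 0.09]
contact_force: [-0.8, 0.3, 3.2]
opening: 0.0395
```

```bash
python3 -c "
from h import *
to([.4943,.2058,.134],.088)"
```

```text
t 12.67 pos [0.4933 0.2057 0.1378] rot [3.141e+00 3.000e-03 9.000e-02] F [-0.8  0.3  3.2] open 0.0395
offset mm [ 1.  -0.   3.8] norm 4.0 rotvec [0.    0.003 0.002]
```

{"fn": "apply_moves", "kwargs": {"motion": [{"offset":[1.5,0,0],"rotation":[0,0.003,0]}]}}

```text
time: 12.75
tool_pos: [0.4941, 0.2057, 0.1377]
tool_rot: [3.141, 0.001, 0.09]
contact_force: [-10.0, -1.1, 5.7]
opening: 0.0394
```

```bash
python3 -c "
from h import *
for i in range(3):
    to([.4943,.2058,.134],.088);read_camera('top')"
```

```text
t 12.75 pos [0.4941 0.2057 0.1377] rot [3.141e+00 1.000e-03 9.000e-02] F [-10.   -1.1   5.7] open 0.0394
offset mm [ 0.2 -0.   3.7] norm 3.8 rotvec [0.    0.001 0.002]
t 12.8 pos [0.4941 0.2057 0.1376] rot [3.141e+00 2.000e-03 9.000e-02] F [-6.4 -1.2  4.9] open 0.0396
offset mm [ 0.3 -0.   3.6] norm 3.6 rotvec [0.001 0.002 0.002]
t 12.85 pos [0.4941 0.2058 0.1376] rot [3.141e+00 2.000e-03 9.000e-02] F [-5.4 -1.5  3.8] open 0.0396
offset mm [ 0.2 -0.   3.6] norm 3.6 rotvec [0.001 0.002 0.002]
```

{"fn": "apply_moves", "kwargs": {"motion": [{"offset":[2,0,0],"rotation":[0,0.004,0]}]}}

```text
time: 12.98
tool_pos: [0.4942, 0.2058, 0.1372]
tool_rot: [3.141, 0.003, 0.09]
contact_force: [-11.9, -1.6, 8.4]
opening: 0.0399
```

```bash
python3 -c "
from h import *
for i in range(3):
    to([.4943,.2058,.134],.088);read_camera('top')"
```

```text
t 12.98 pos [0.4942 0.2058 0.1372] rot [3.141e+00 3.000e-03 9.000e-02] F [-11.9  -1.6   8.4] open 0.0399
offset mm [0.1 0.  3.2] norm 3.2 rotvec [0.001 0.003 0.002]
t 13.03 pos [0.4942 0.2058 0.1371] rot [3.141 0.004 0.09 ] F [-10.2  -2.1   6.8] open 0.0397
offset mm [0.1 0.  3.1] norm 3.1 rotvec [0.001 0.004 0.002]
t 13.08 pos [0.4942 0.2058 0.1371] rot [3.141e+00 3.000e-03 9.000e-02] F [-9.7 -0.3  5.6] open 0.04
offset mm [0.2 0.  3.1] norm 3.1 rotvec [0.001 0.003 0.002]
```

{"fn": "apply_moves", "kwargs": {"motion": [{"offset":[1.8,0,1.0],"rotation":[0,0.003,0.002]}]}}

```text
time: 13.22
tool_pos: [0.4943, 0.2059, 0.1368]
tool_rot: [3.14, 0.005, 0.089]
contact_force: [-16.3, -4.0, 30.8]
opening: 0.0399
```

```bash
python3 - <<'E'
from h import *
S=[.4943,.2058,.024];yaw=.088
out=[]
for n,crop in (('side',(195,135,40,40)),('wrist',(170,90,160,160))):
    o=observe();p=read_camera(n);s=400/crop[2]
    x,y,w,h=crop
    im=cv2.resize(p['img'][y:y+h,x:x+w,::-1],None,fx=s,fy=s,interpolation=cv2.INTER_CUBIC)
    a=im.copy()
    oo=o if n=='wrist' else None
    drawbox(im,p,oo,S,yaw,[-.01,-.02,0],[.01,.02,.08],(0,0,255),crop,s)
    out.append(np.vstack([a,im])[:800] if 0 else im); 
    if n=='side': out.insert(0,a)
a=np.hstack(out);cv2.imwrite('pics/fin.png',cv2.resize(a,None,fx=800/a.shape[1],fy=800/a.shape[1]))
for i in range(4):
    to([.4943,.2058,.134],.088);read_camera('top')
print(observe()['torque'].round(2))
p=read_camera('side')
for q in('logger_centre','logger_foot','logger_back','cradle_seat'): print(q,[(round(d['score'],2),np.round(d['location'],4).tolist()) for d in tip_of(q,p)[:2]])
E
```

```text
t 13.32 pos [0.4942 0.2059 0.1369] rot [3.14  0.005 0.089] F [-12.8  -3.3  16.3] open 0.0398
offset mm [0.1 0.1 2.9] norm 2.9 rotvec [0.002 0.005 0.001]
t 13.37 pos [0.4943 0.2059 0.1369] rot [3.14  0.005 0.089] F [-13.   -2.9  17. ] open 0.0396
offset mm [0.1 0.1 2.9] norm 2.9 rotvec [0.002 0.005 0.001]
t 13.42 pos [0.4942 0.2059 0.1369] rot [3.14  0.005 0.089] F [-13.5  -3.4  17.2] open 0.0398
offset mm [0.1 0.1 2.9] norm 2.9 rotvec [0.001 0.005 0.001]
t 13.47 pos [0.4942 0.2059 0.1369] rot [3.14  0.004 0.089] F [-12.5  -3.4  17.1] open 0.0403
offset mm [0.1 0.1 2.9] norm 2.9 rotvec [0.001 0.004 0.001]
[-0.4   1.94  0.09]
logger_centre [(0.54, [0.4958, 0.2016, 0.0644])]
logger_foot [(0.64, [0.4944, 0.2122, 0.028])]
logger_back [(0.42, [0.5035, 0.2037, 0.0661])]
cradle_seat [(0.98, [0.4955, 0.2065, 0.0218]), (0.74, [0.4554, 0.0162, 0.0219])]
```

View pics/fin.png

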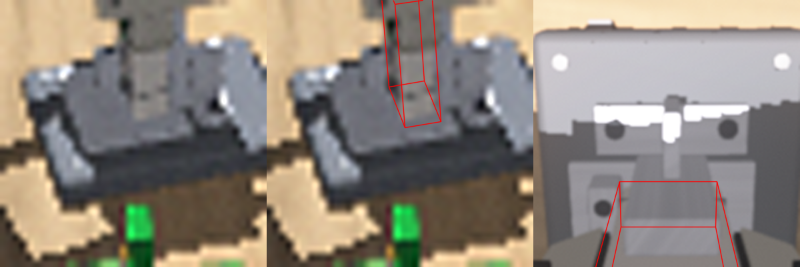

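```bash
python3 - <<'E'
from h import *
to([.4943,.2058,.134],.088)
print(hand_in())
E
```

```text
t 13.77 pos [0.4942 0.2058 0.1369] rot [3.14  0.004 0.089] F [-12.3  -3.4  16.1] open 0.0397
offset mm [0.1 0.  2.9] norm 2.9 rotvec [0.001 0.004 0.001]
the job is handed in; nothing more can be done
None
```

I took the logger off its hook and carried it above the green look-alike without touching it. I handed the job in at 13.8 s with the gripper holding the logger pressed into the grey cradle. `hand_in` reports no verdict, so the result is my own reading.

**Last checks before hand-in:**
- **Force:** steady at about 12 N against the fence, 16 N on the deck and 3 N towards the side stop. Each spring pair should push back with only about 3 N.
- **Firmness:** pushing harder moved the tool by only 0.1–0.3 mm in each direction, so I take both faces as flush.
- **Alignment:** tool tilt was 0.004 rad and its yaw was within about 0.002 rad of the cradle. I felt the side stop earlier, before the final pressing.
- **Grip:** the jaws were at 39.7 mm on the 40 mm case.

**Disagreements and gaps:**
- In my first press the tool tilted by about 0.02 rad, probably from friction on the deck. I eased off, squared it and pressed again.
- The tool stopped about 3 mm higher than I had expected for a flush foot. I put this down to misjudging the hanging height, because the stop was rigid.
- The side picture showed the foot about 1 pixel (2–3 mm) off the home outline, which is close to the camera's calibration error.
- I could not read how far the contacts were pushed in. That they are fully in is inferred from the rigid contact.
- I did not re-measure the timer, the bottle or the notebook, but no move came near them.

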